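# Put the check weights back in their blocks

### The job

Put the four check weights away in the round recesses of the wooden blocks, the largest weight in the largest recess, the second largest in the second largest recess and so on, working in order from the largest weight to the smallest. Set each one down gently, without dropping it, so that it stands upright on the floor of its recess, and leave the two coil springs standing where they are.

Things in the scene. Friction and masses are not known exactly. Their poses are not given: they have to be found in the camera images.
- weight_54: largest of the four check weights, bare steel: an upright cylinder 54 mm in diameter, straight-sided up to 46 mm, with a narrower neck and knob on top, 70 mm high in all, about 0.85 kg. Origin: centre of its underside; z up.
- weight_44: second largest check weight, pale grey metal: an upright cylinder 44 mm in diameter, straight-sided up to 40 mm, with a narrower neck and knob on top, 55 mm high in all, about 0.5 kg. Origin: centre of its underside; z up.
- weight_34: second smallest check weight, brass: an upright cylinder 34 mm in diameter, straight-sided up to 32 mm, with a narrower neck and knob on top, 42 mm high in all, about 0.2 kg. Origin: centre of its underside; z up.
- weight_24: smallest check weight, brass: an upright cylinder 24 mm in diameter, straight-sided up to 22 mm, with a narrower neck and knob on top, 30 mm high in all, about 0.1 kg. Origin: centre of its underside; z up.
- block_70: the block with the largest recess: a dark hardwood block 90 x 90 mm, 12 mm high, fixed to the table, with one round recess 70 mm in diameter and 6 mm deep at its centre, lined with grey felt. It is the place of the 54 mm weight. Origin: centre of its underside, on the table, so the recess floor lies 6 mm above it; z up.
- block_60: the block with the second largest recess: a dark hardwood block 80 x 80 mm, 12 mm high, fixed to the table, with one round recess 60 mm in diameter and 6 mm deep at its centre, lined with grey felt. It is the place of the 44 mm weight. Origin: centre of its underside, on the table, so the recess floor lies 6 mm above it; z up.
- block_50: the block with the second smallest recess: a dark hardwood block 70 x 70 mm, 12 mm high, fixed to the table, with one round recess 50 mm in diameter and 6 mm deep at its centre, lined with grey felt. It is the place of the 34 mm weight. Origin: centre of its underside, on the table, so the recess floor lies 6 mm above it; z up.
- block_40: the block with the smallest recess: a dark hardwood block 60 x 60 mm, 12 mm high, fixed to the table, with one round recess 40 mm in diameter and 6 mm deep at its centre, lined with grey felt. It is the place of the 24 mm weight. Origin: centre of its underside, on the table, so the recess floor lies 6 mm above it; z up.
- spring_a: a steel coil spring standing on end among the weights and blocks, 22 mm in diameter, 46 mm high, 0.012 kg: a bystander, to be left standing. Origin: centre of its underside; z up.
- spring_b: a steel coil spring standing on end among the weights and blocks, 22 mm in diameter, 46 mm high, 0.012 kg: a bystander, to be left standing. Origin: centre of its underside; z up.

How it is judged:
On the way, in this order (a step that is already met when the one before it is completed fails the run):
1. the 54 mm weight stands in the 70 mm recess, let go (horizontal distance between weight_54 and block_70 below 0.0105 m and z of weight_54 in the frame of block_70 between 0.003 and 0.009 m and angle between weight_54's own z axis and vertical below 0.1 rad and contact force between weight_54 and the fingers below 0.05 N and linear speed of weight_54 below 0.02 m/s), for 0.2 s.
2. the 44 mm weight stands in the 60 mm recess, let go (horizontal distance between weight_44 and block_60 below 0.0105 m and z of weight_44 in the frame of block_60 between 0.003 and 0.009 m and angle between weight_44's own z axis and vertical below 0.1 rad and contact force between weight_44 and the fingers below 0.05 N and linear speed of weight_44 below 0.02 m/s), for 0.2 s.
3. the 34 mm weight stands in the 50 mm recess, let go (horizontal distance between weight_34 and block_50 below 0.0105 m and z of weight_34 in the frame of block_50 between 0.003 and 0.009 m and angle between weight_34's own z axis and vertical below 0.1 rad and contact force between weight_34 and the fingers below 0.05 N and linear speed of weight_34 below 0.02 m/s), for 0.2 s.
4. the 24 mm weight stands in the 40 mm recess, let go (horizontal distance between weight_24 and block_40 below 0.0105 m and z of weight_24 in the frame of block_40 between 0.003 and 0.009 m and angle between weight_24's own z axis and vertical below 0.1 rad and contact force between weight_24 and the fingers below 0.05 N and linear speed of weight_24 below 0.02 m/s), for 0.2 s.
At the end, for the whole second after the job is handed in: Each weight stands upright, let go and at rest, on the floor of its own recess (54 mm weight in the 70 mm recess, 44 in 60, 34 in 50, 24 in 40), within 10.5 mm of the block's centre and within 3 mm of the recess floor's height; both springs stand within 15 mm of where they started (all of step 1 and all of step 2 and all of step 3 and all of step 4 and distance of each of spring_a, spring_b from where it was at the start of the episode below 0.015 m and angle between each of spring_a, spring_b's own z axis and vertical below 0.1 rad); the robot touches nothing.
It fails at once if a spring is pushed from its place or knocked over (distance of any of spring_a, spring_b from where it was at the start of the episode above 0.015 m).
It fails at once if a weight is dropped (falls freely by more than about 2 cm) or thrown ((linear speed of weight_54 above 0.65 m/s and contact force between weight_54 and the fingers below 0.01 N) or (linear speed of weight_44 above 0.65 m/s and contact force between weight_44 and the fingers below 0.01 N) or (linear speed of weight_34 above 0.65 m/s and contact force between weight_34 and the fingers below 0.01 N) or (linear speed of weight_24 above 0.65 m/s and contact force between weight_24 and the fingers below 0.01 N)).
It also fails if it takes over 93 s, if anything falls off the work surface, if the arm or the gripper's body presses on something with over 40 N, if the wrist force passes 120 N, or if a joint passes its speed limit or range.

### The arm

A 6-joint arm with a two-finger parallel gripper is mounted at the origin on a cart in front of the work surface, level with it; the furniture and walls round the work are solid. World frame = base frame: x ahead of the robot, y to its left, z up, the work surface at z = 0. Lengths are in m, angles in rad, forces in N, time in s.
With the tool pointing down it reaches from about 0.35 to 0.975 m from the base axis. Payload 17.4 kg.
Tool frame: the origin (TCP) lies between the finger pads; the fingertips stand 25 mm ahead of it and the grasp point (between the pads) lies 6 mm ahead of it; z points along the fingers, y is the direction in which the jaws open and shut (so a half turn about z gives the same grasp; the last joint's range is limited). The gripper opens to 85 mm and grips with 20 to 120 N. Pads are 22 mm wide; open, the fingers measure 114 mm over their backs; the gripper's body (76 mm by 85 mm) begins 54 mm behind the grasp point. The pads swing forward as they close: fully open they stand 13 mm farther back than shut.
Start: joints at [1.161, 0.116, 1.442, -0, 1.584, -0.038], TCP at [0.245, 0.629, 0.256] pointing down, gripper open.
Joint ranges: [-2.83, 2.83], [-0.83, 2.19], [0.07, 2.5], [-1.14, 4.28], [0.01, 3], [-2.97, 2.97]. Speed limits (rad/s): [1.89, 1.89, 2.22, 3.14, 3.14, 3.14].

### API

Orientations are given as a rotation vector (axis times angle).
In Python, from bench import * gives the robot as it stands.
- The arm moves only by the shell command python3 -m pendant 'ROWS' [OPENING] [FORCE]. ROWS is JSON, a list of rows, each a list of 4 numbers: the shift along the world's x, y, z in mm, then the turn about the world's z in rad. In form: [[tx, ty, tz, twist], ...]. A call has 1 to 8 rows; each row is the pose to reach, as a shift and turn from the pose commanded when the call began; what a row does not reach only later rows make up. A row lasts 1/8 s, in which the tool goes at most 62.5 mm and 10.7 degrees, less where a joint would pass 70% of its speed; a pose out of reach is approached as far as the arm can. A call with a gripper value outside its range is refused whole. OPENING is the closure, from 0 (fully open) to 1 (shut), set as the call begins (- or left out, the last holds). The fingers move at their own pace and stop on an object; FORCE is the grip in N (left out, the last holds). Time passes only in rows, so rows that repeat a pose let the fingers close. It gives the time, the measured TCP pose, the force and the opening at its end, in the units of the state.
- state(): the state, without advancing time (a new reading comes with each control period).
- get_image(name): name is "side" or "top"; returns (picture, depth): 420x560x3 uint8, red, green, blue; 420x560 float32, m along the optical axis (not along the pixel's ray), 0 where there is no reading.
- get_calibration(name): a dict with "fx", "fy", "cx", "cy" (pixels), "k1" (the pictures are not rectified: a ray, as slopes to the right and down, at radius r is drawn at 1 + k1 r^2 times it, then the intrinsics apply), "R" (3x3) and "t" (3): a world point X has camera coordinates R X + t. Camera axes: x right, y down, z forward; pixel columns grow to the right and rows downward; lengths in m; the calibration is good to about 2 mm. A picture is of the moment at which its call begins. get_calibration takes no time and is no camera call.
- close_job(): hands the job in, once; it reports no verdict.
The state is a dict: "clock": time; "joint_positions": joint angles; "qd": joint speeds; "joint_torque": joint torques, N m; "position": TCP position; "ee_rot": TCP orientation; "contact_force": force on the tool from outside, world axes, zero at the start; "wrist_torque": the same for the moment, N m; "finger_gap": finger opening in m.
Only numpy, scipy, OpenCV 4.12 (cv2) and the standard library are available. Lean on these libraries where they do the work, as an engineer would, in place of code of your own. Each camera call takes 0.05 s, during which the arm holds its last target.

## Working session

There is one attempt and no reset: what is moved stays moved. The work goes in short steps, Python scripts to look and compute and a shell command to move; the robot and the scene stay as the last step left them, time stands still between calls to the robot, and variables do not carry over. Pictures are saved under pics/ and viewed, and the job is handed in when it is done.

```bash
ls; mkdir -p pics; python3 - <<'E'
from bench import *
import cv2, numpy as np
s=state(); print({k:np.round(v,3).tolist() for k,v in s.items()})
for n in ("top","side"):
    im,d=get_image(n); c=get_calibration(n); print(n,c)
    cv2.imwrite(f"pics/{n}0.png",im[:,:,::-1]); np.savez(f"{n}0.npz",im=im,d=d)
E
```

```text
pics
{'clock': 0.0, 'joint_positions': [1.161, 0.116, 1.442, 0.0, 1.584, -0.038], 'qd': [-0.0, -0.0, 0.001, -0.001, 0.001, -0.002], 'joint_torque': [-0.0, -73.2, -63.248, -0.0, 0.006, 0.0], 'position': [0.245, 0.629, 0.256], 'ee_rot': [-0.581, -3.087, 0.002], 'contact_force': [-0.385, 0.169, -0.085], 'wrist_torque': [-0.01, 0.006, 0.046], 'finger_gap': 0.086}
top {'fx': 442.5186748065195, 'fy': 442.5186748065195, 'cx': 272.3227642090866, 'cy': 205.5417905549126, 'k1': 0.02793629729879348, 'R': array([[ 0.02440506, -0.99969633,  0.00341243],
       [-0.97850299, -0.02458663, -0.20476181],
       [ 0.20478353,  0.00165815, -0.97880588]]), 't': array([-0.06563419,  0.53567344,  1.04255339])}
side {'fx': 457.47488725988626, 'fy': 457.47488725988626, 'cx': 281.4167196020522, 'cy': 203.72374810104571, 'k1': -0.03230122362101811, 'R': array([[-0.99383005, -0.11078505,  0.00533923],
       [-0.06298307,  0.52407468, -0.84934025],
       [ 0.09129604, -0.84443615, -0.52781875]]), 't': array([0.51048555, 0.08751588, 0.90262143])}
```

View pics/top0.png

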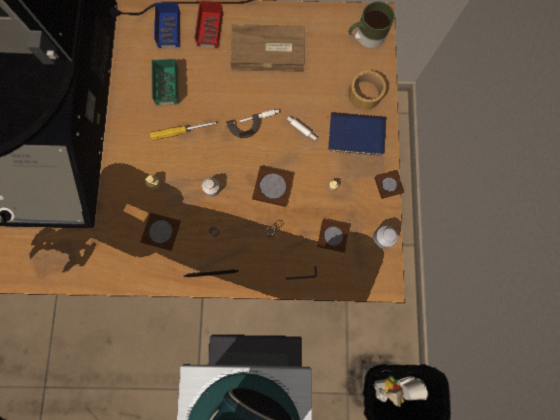

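View pics/side0.png

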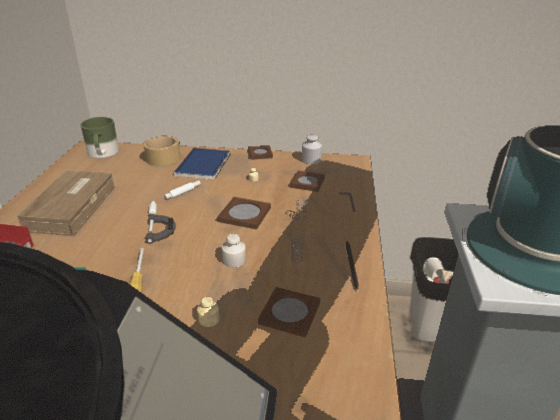

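```bash
cat > h.py <<'E'
import numpy as np, cv2
from bench import *
def ray(c,uv):
    uv=np.asarray(uv,float).reshape(-1,2)
    K=np.array([[c['fx'],0,c['cx']],[0,c['fy'],c['cy']],[0,0,1]])
    p=cv2.undistortPoints(uv.reshape(-1,1,2),K,np.array([c['k1'],0,0,0.])).reshape(-1,2)
    return np.c_[p,np.ones(len(p))]
def plane(c,uv,z):
    d=ray(c,uv)@c['R']; o=-c['R'].T@c['t']
    return o+d*((z-o[2])/d[:,2])[:,None]
def dep(c,uv,d):
    r=ray(c,uv)*np.asarray(d).reshape(-1,1)
    return (r-c['t'])@c['R']
def proj(c,X):
    x=np.atleast_2d(X)@c['R'].T+c['t']; p=x[:,:2]/x[:,2:]
    p=p*(1+c['k1']*(p**2).sum(1))[:,None]
    return p*[c['fx'],c['fy']]+[c['cx'],c['cy']]
def cloud(c,d):
    v,u=np.nonzero(d>0); X=dep(c,np.c_[u,v],d[v,u]); out=np.full(d.shape+(3,),np.nan); out[v,u]=X; return out
E
python3 - <<'E'
from h import *
for n,crop in (("top",(120,320,110,430)),("side",(100,360,160,420))):
    f=np.load(f"{n}0.npz"); c=get_calibration(n)
    P=cloud(c,f['d']); print(n,np.isnan(P[...,2]).mean())
    a,b,l,r=crop; k=2.4
    im=cv2.resize(f['im'][a:b,l:r],None,fx=k,fy=k,interpolation=cv2.INTER_CUBIC)[:,:,::-1]
    im=np.clip(im.astype(float)*1.7,0,255).astype(np.uint8)
    cv2.imwrite(f"pics/{n}0z.png",im)
    Z=P[a:b,l:r,2]; print(np.nanpercentile(Z,[5,50,95]))
    g=np.clip((Z+.02)/.1*255,0,255); g[np.isnan(g)]=0
    cv2.imwrite(f"pics/{n}0h.png",cv2.resize(g.astype(np.uint8),None,fx=k,fy=k,interpolation=cv2.INTER_NEAREST))
E
```

```text
top 0.0038435374149659862
[-0.7527266  -0.00150289  0.01099078]
side 0.004030612244897959
[-0.5061504  -0.00091717  0.0406916 ]
```

View pics/top0z.png

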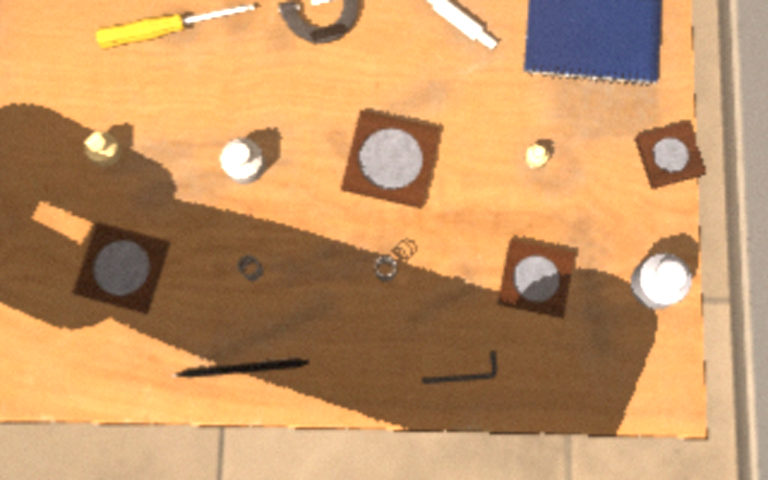

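View pics/top0h.png

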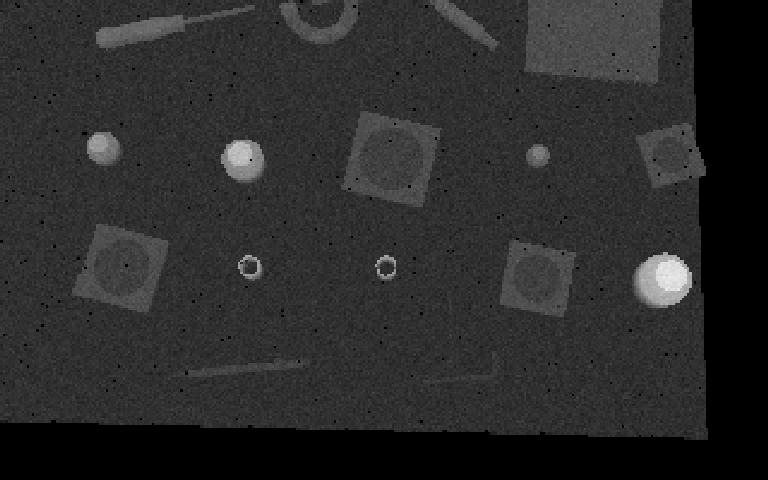

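View pics/side0z.png

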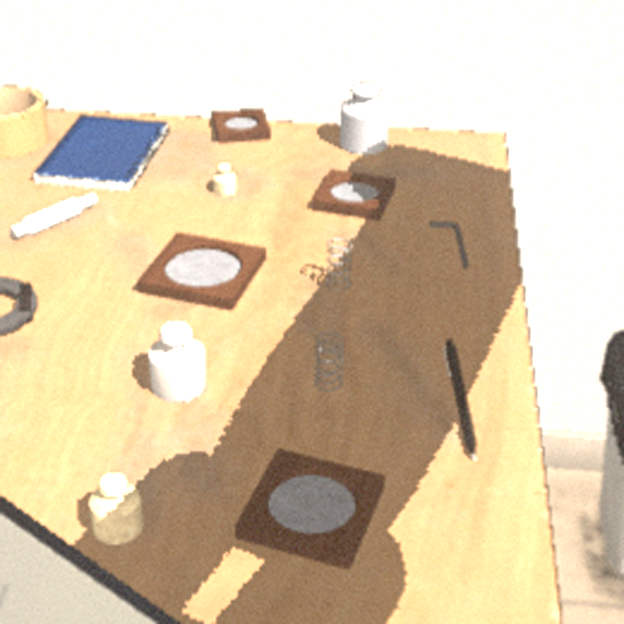

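```bash
cat > meas.py <<'E'
from h import *
seeds=dict(b70=(273,186,.012),b60=(161,231,.012),b50=(335,235,.012),b40=(389,184,.012),
 w54=(388,235,.07),w44=(210,186,.055),w34=(152,181,.042),w24=(335,184,.03),sa=(214,231,.046),sb=(271,231,.046))
DZ={'top':.0015,'side':.0009}
def meas(n,d):
    c=get_calibration(n); P=cloud(c,d); P[...,2]+=DZ[n]
    ct=get_calibration('top'); out={}
    for k,(u,v,z) in seeds.items():
        X0=plane(ct,[(u,v)],z)[0]
        near=np.hypot(P[...,0]-X0[0],P[...,1]-X0[1])<(.068 if k[0]=='b' else .04)
        if k[0]=='b':
            m=(near&(P[...,2]>.0065)&(P[...,2]<.02)).astype(np.uint8)
            nl,lab,st,_=cv2.connectedComponentsWithStats(m); i=1+np.argmax(st[1:,4]); m=(lab==i).astype(np.uint8)
            cs,_=cv2.findContours(m,cv2.RETR_EXTERNAL,cv2.CHAIN_APPROX_NONE)
            q=plane(c,max(cs,key=len).reshape(-1,2),.012)[:,:2].astype(np.float32)
            r=cv2.minAreaRect(q); out[k]=(np.r_[r[0]],np.r_[r[1]]*1e3,r[2])
        else:
            zz=P[...,2]; m=near&(zz>z-.005)&(zz<z+.006)
            pts=P[m]; (cx,cy),r=cv2.minEnclosingCircle(plane(c,np.argwhere(m)[:,::-1],z)[:,:2].astype(np.float32))
            out[k]=(np.r_[cx,cy],r*2e3,len(pts),pts[:,:2].mean(0),pts[:,2].max()*1e3)
            if k[0]=='w':
                H={'w54':.046,'w44':.040,'w34':.032,'w24':.022}[k]
                m2=near&(zz>H-.004)&(zz<H+.003); q=plane(c,np.argwhere(m2)[:,::-1],H)[:,:2].astype(np.float32)
                (a,b),r=cv2.minEnclosingCircle(q); out[k]+=(np.r_[a,b],r*2e3)
    return out
E
python3 - <<'E'
from meas import *
np.set_printoptions(precision=4,suppress=True)
R={n:meas(n,np.load(n+'0.npz')['d']) for n in ('top','side')}
for k in seeds:
    for n in R: print(k,n,*R[n][k])
E
```

```text
b70 top [ 0.5992 -0.0514] [89.4979 91.8409] 78.20796203613281
b70 side [ 0.6002 -0.0466] [99.3738 93.3833] 78.16340637207031
b60 top [0.4731 0.2316] [83.0919 80.4642] 76.0598373413086
b60 side [0.4744 0.2353] [86.1224 81.6242] 76.04793548583984
b50 top [ 0.4724 -0.209 ] [70.994  70.3369] 79.91271209716797
b50 side [ 0.4735 -0.2028] [83.311  71.7687] 79.96418762207031
b40 top [ 0.6112 -0.355 ] [60.9274 61.5909] 16.12234878540039
b40 side [ 0.6118 -0.3504] [60.9548 73.2511] 15.575209617614746
w54 top [ 0.4705 -0.3356] 31.420592218637466 132 [ 0.4709 -0.3362] 72.87635258575015 [ 0.4706 -0.3358] 54.305192083120346
w54 side [ 0.4732 -0.3294] 36.02875396609306 57 [ 0.4715 -0.3342] 70.84145952565753 [ 0.4698 -0.3294] 60.332972556352615
w44 top [0.5893 0.1064] 25.626644492149353 75 [0.5902 0.1069] 59.46165901617346 [0.5896 0.1063] 39.27270695567131
w44 side [0.5913 0.1117] 28.126418590545654 98 [0.5914 0.1096] 57.48422390841955 [0.5892 0.1165] 38.793496787548065
w34 top [0.6002 0.2584] 19.19320970773697 46 [0.6012 0.2591] 46.93931829207762 [0.5997 0.2575] 31.79151564836502
w34 side [0.6019 0.2639] 22.024940699338913 101 [0.6026 0.2622] 43.49246068823858 [0.6    0.2642] 24.39763955771923
w24 top [ 0.6056 -0.2092] 12.115783989429474 22 [ 0.6063 -0.2092] 33.72689345354387 [ 0.6051 -0.2092] 23.819228634238243
w24 side [ 0.6068 -0.2054] 17.643829807639122 17 [ 0.6073 -0.2096] 31.031315905564412 [ 0.6049 -0.2019] 24.73156340420246
sa top [0.4734 0.0923] 21.760696545243263 19 [0.4744 0.0923] 48.453473995643265
sa side [0.4744 0.0968] 22.69066870212555 25 [0.4741 0.0925] 47.273005445689684
sb top [ 0.4765 -0.0488] 21.898889914155006 16 [ 0.4776 -0.0495] 47.07312495673139
sb side [ 0.4779 -0.0422] 25.965219363570213 25 [ 0.4773 -0.0484] 46.48357996302835
```

```bash
python3 -m pendant '[[40,-60,0,0.1],[80,-115,0,0.2],[120,-170,0,0.3],[160,-225,-10,0.372],[200,-280,-20,0.372],[240,-335,-30,0.372],[270,-390,-40,0.372],[300,-440,-50,0.372]]' 0; python3 -m pendant '[[0,-60,0,0],[-5,-120,0,0],[-15,-180,0,0],[-25,-240,0,0],[-35,-300,0,0],[-50,-360,0,0],[-60,-420,0,0],[-65,-470,0,0]]'; python3 -c "
from bench import *
print(state())"
```

```text
clock: 1.1
position: [0.5272, 0.2179, 0.2118]
ee_rot: [0.0, -3.142, -0.0]
contact_force: [0.5, 1.7, -0.1]
finger_gap: 0.0855
clock: 2.1
position: [0.4606, -0.2524, 0.2122]
ee_rot: [0.001, 3.142, -0.0]
contact_force: [0.0, 0.5, -0.3]
finger_gap: 0.0856
{'clock': 2.1, 'joint_positions': array([-5.49800831e-01, -1.99469183e-01,  1.81862583e+00, -9.08683629e-05,
        1.52232768e+00, -2.11982151e+00]), 'qd': array([-0.70326644,  0.33282045, -0.27916045,  0.00367868, -0.05507026,
       -0.70107486]), 'joint_torque': array([  6.98035598, -51.28018498, -59.10090923,  -0.2436004 ,
         0.34591855,   1.57607719]), 'position': array([ 0.46058299, -0.2523803 ,  0.21219397]), 'ee_rot': array([ 1.21146048e-03,  3.14154743e+00, -2.10434691e-04]), 'contact_force': array([ 0.02162822,  0.52776124, -0.26511189]), 'wrist_torque': array([-0.04410631, -0.08612414,  0.04058149]), 'finger_gap': 0.08558065201681365}
```

```bash
python3 -m pendant '[[0,0,0,0],[0,0,0,0],[0,0,0,0]]'; python3 - <<'E'
from meas import *
np.set_printoptions(precision=5,suppress=True)
print(state()['position'],state()['ee_rot'])
im,d=get_image('top'); np.savez('top1.npz',im=im,d=d); cv2.imwrite('pics/top1.png',im[:,:,::-1])
im,d=get_image('side'); np.savez('side1.npz',im=im,d=d); cv2.imwrite('pics/side1.png',im[:,:,::-1])
R=meas('top',np.load('top1.npz')['d'])
for k in ('b70','b60','w44','w34','w24','sa','sb'): print(k,*R[k])
E
```

```text
clock: 2.48
position: [0.4618, -0.2493, 0.2122]
ee_rot: [0.002, -3.142, -0.0]
contact_force: [0.1, 0.2, -0.9]
finger_gap: 0.0851
[ 0.46177 -0.24929  0.21219] [ 0.0022  -3.14158 -0.0002 ]Traceback (most recent call last):
  File "<stdin>", line 6, in <module>
  File "meas.py", line 13, in meas
    nl,lab,st,_=cv2.connectedComponentsWithStats(m); i=1+np.argmax(st[1:,4]); m=(lab==i).astype(np.uint8)
                                                         ~~~~~~~~~^^^^^^^^^^
    return _wrapfunc(a, 'argmax', axis=axis, out=out, **kwds)
    return bound(*args, **kwds)
ValueError: attempt to get argmax of an empty sequence
```

View pics/side1.png

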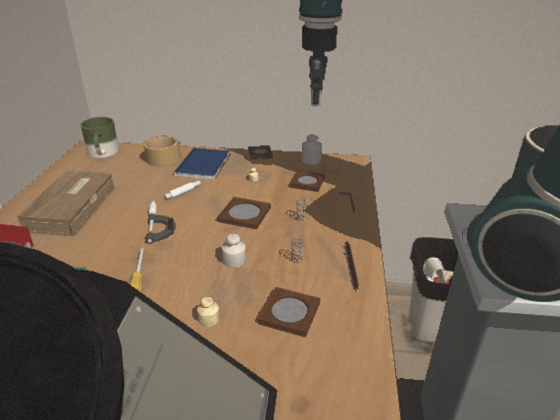

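```bash
python3 - <<'E'
from meas import *
np.set_printoptions(precision=4,suppress=True)
for n in ('side','top'):
    c=get_calibration(n); P=cloud(c,np.load(n+'1.npz')['d'])
    m=(np.hypot(P[...,0]-.4618,P[...,1]+.2493)<.09)&(P[...,2]>.1)&(P[...,2]<.4)
    Q=P[m]; print(n,len(Q)); 
    if len(Q):
        z=np.sort(Q[:,2]); print(z[[0,2,5,20]]); lo=Q[Q[:,2]<z[0]+.03]; print(lo.mean(0),lo.min(0),lo.max(0))
        v,u=np.nonzero(m); print(u.min(),u.max(),v.min(),v.max())
print(state()['position'])
E
```

```text
side 2319
[0.2013 0.2016 0.202  0.2062]
[ 0.4622 -0.2123  0.2181] [ 0.4508 -0.2985  0.2013] [ 0.4724 -0.1888  0.231 ]
299 342 6 105
top 423
[0.2499 0.2507 0.2513 0.2616]
[ 0.4547 -0.2007  0.2651] [ 0.4442 -0.2224  0.2499] [ 0.4728 -0.1734  0.2786]
332 396 213 239
[ 0.4618 -0.2494  0.2123]
```

```bash
python3 -m pendant '[[9,-45,0,0],[9,-86,0,0],[9,-86,-40,0],[9,-86,-80,0],[9,-86,-120,0],[9,-86,-150,0],[9,-86,-165,0],[9,-86,-175,0]]'; python3 -m pendant '[[0,0,0,0],[0,0,0,0],[0,0,0,0],[0,0,0,0],[0,0,0,0],[0,0,0,0]]' 1 60
```

```text
clock: 3.58
position: [0.4709, -0.3361, 0.0372]
ee_rot: [-0.001, 3.141, -0.0]
contact_force: [0.4, -0.2, 0.7]
finger_gap: 0.0858
clock: 4.32
position: [0.4713, -0.3373, 0.0392]
ee_rot: [-0.0, 3.139, -0.004]
contact_force: [-1.0, -3.3, 4.7]
finger_gap: 0.0514
```

```bash
python3 -m pendant '[[0,0,0,0],[0,0,3,0],[0,0,8,0],[0,0,15,0],[0,0,15,0]]'; python3 - <<'E'
from meas import *
im,d=get_image('side'); cv2.imwrite('pics/s2.png',cv2.resize(im[60:220,240:400],None,fx=4,fy=3.7)[:,:,::-1])
print(state())
E
```

```text
clock: 4.95
position: [0.4708, -0.3364, 0.053]
ee_rot: [-0.0, 3.141, -0.001]
contact_force: [0.1, -1.3, -8.4]
finger_gap: 0.0512
{'clock': 5.0, 'joint_positions': array([-6.64500187e-01,  3.95627505e-02,  1.86430717e+00,  1.93941455e-05,
        1.23734559e+00, -2.23553576e+00]), 'qd': array([-0.00301373,  0.00545958,  0.00639744, -0.00026146, -0.00305233,
       -0.00114608]), 'joint_torque': array([ 7.67632766e-03, -6.56795883e+01, -6.20807791e+01,  3.04154491e-03,
        6.08966849e-02,  1.61112716e-04]), 'position': array([ 0.47064796, -0.33627945,  0.05250727]), 'ee_rot': array([-3.65811400e-04,  3.14128444e+00, -3.42680501e-04]), 'contact_force': array([-0.40198843, -0.26624656, -7.53787402]), 'wrist_torque': array([-0.02070028,  0.01886527, -0.01984444]), 'finger_gap': 0.05140577086720956}
```

View pics/s2.png

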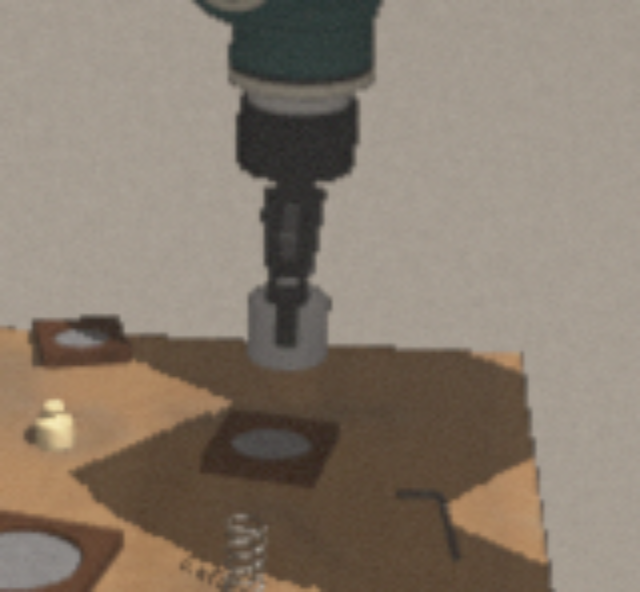

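```bash
python3 -m pendant '[[0,0,30,0],[0,0,65,0],[15,35,70,0],[35,80,70,0],[55,125,70,0],[75,170,70,0],[95,215,70,0],[115,255,70,0]]'; python3 -m pendant '[[10,20,0,0],[14,30,0,0],[14,30,-20,0],[14,30,-40,0],[14,30,-50,0],[14,30,-55,0],[14,30,-55,0]]'; python3 - <<'E'
from meas import *
im,d=get_image('side'); cv2.imwrite('pics/s3.png',cv2.resize(im[100:260,160:320],None,fx=4,fy=3.7)[:,:,::-1])
im,d=get_image('top'); cv2.imwrite('pics/t3.png',cv2.resize(im[120:260,200:360],None,fx=4,fy=4)[:,:,::-1])
print(state()['position'])
E
```

```text
clock: 6.0
position: [0.5859, -0.0795, 0.122]
ee_rot: [0.001, -3.141, -0.0]
contact_force: [0.9, -1.3, -7.8]
finger_gap: 0.0514
clock: 6.88
position: [0.5995, -0.0515, 0.0671]
ee_rot: [-0.0, -3.141, 0.0]
contact_force: [0.0, -0.6, -8.4]
finger_gap: 0.0514
[ 0.59986587 -0.05140449  0.06784361]
```

View pics/s3.png

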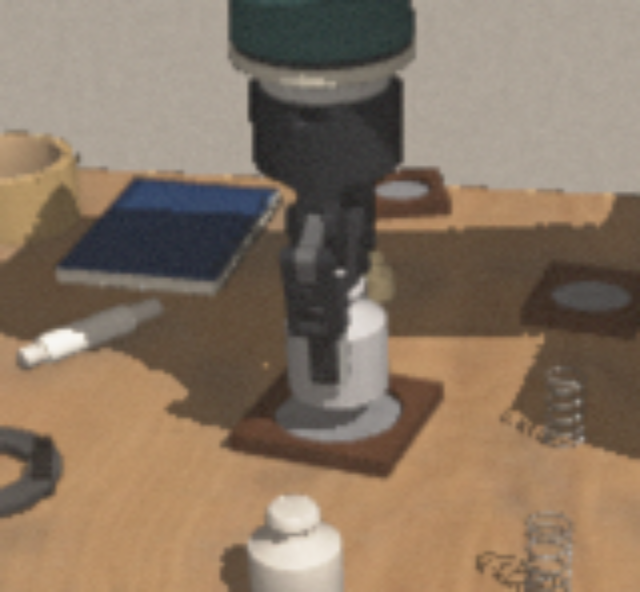

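```bash
python3 -m pendant '[[0,0,-8,0],[0,0,-14,0],[0,0,-18,0],[0,0,-20,0],[0,0,-20,0]]'; python3 -m pendant '[[0,0,-1,0],[0,0,-2,0],[0,0,-2,0]]'
```

```text
clock: 7.6
position: [0.5996, -0.0512, 0.0471]
ee_rot: [0.0, -3.141, -0.0]
contact_force: [-0.3, 0.9, -7.7]
finger_gap: 0.0515
clock: 7.98
position: [0.5996, -0.0513, 0.0453]
ee_rot: [-0.0, 3.141, -0.0]
contact_force: [0.1, 0.5, -7.0]
finger_gap: 0.0517
```

```bash
python3 -m pendant '[[0,0,-1,0],[0,0,-1,0]]';python3 -m pendant '[[0,0,-1,0],[0,0,-1,0]]'
```

```text
clock: 8.22
position: [0.5997, -0.0513, 0.0452]
ee_rot: [-0.0, 3.141, -0.0]
contact_force: [-6.4, 0.8, 5.3]
finger_gap: 0.0515
clock: 8.48
position: [0.5998, -0.0512, 0.0452]
ee_rot: [-0.0, 3.141, -0.0]
contact_force: [-13.6, 2.1, 16.5]
finger_gap: 0.0515
```

```bash
python3 -m pendant '[[0,0,1.5,0],[0,0,1.5,0]]';python3 -m pendant '[[0,0,0,0],[0,0,0,0],[0,0,0,0],[0,0,0,0],[0,0,0,0]]' 0
```

```text
clock: 8.72
position: [0.5997, -0.0513, 0.0452]
ee_rot: [-0.0, 3.141, -0.0]
contact_force: [-4.0, 0.3, 2.4]
finger_gap: 0.0514
clock: 9.35
position: [0.5996, -0.0513, 0.0447]
ee_rot: [-0.0, 3.142, -0.0]
contact_force: [0.3, 0.5, -0.7]
finger_gap: 0.0852
```

```bash
python3 -m pendant '[[0,0,15,0],[0,0,50,0],[0,0,90,0],[-3,45,90,0],[-7,95,90,0],[-10,140,90,0],[-10,158,90,0],[-10,158,90,0]]'; python3 - <<'E'
from meas import *
np.set_printoptions(precision=4,suppress=True)
im,d=get_image('side'); cv2.imwrite('pics/s4.png',im[:,:,::-1])
im,d=get_image('top'); cv2.imwrite('pics/t4.png',im[:,:,::-1])
seeds['w54']=(273,186,.076)
for k in ('w54','b70','b50','w24','sa','sb'):
    for kk in list(seeds): pass
c=get_calibration('top');P=cloud(c,d);P[...,2]+=.0015
m=(np.hypot(P[...,0]-.599,P[...,1]+.051)<.03)
for z in (.0765,.052):
    mm=m&(abs(P[...,2]-z)<.004); q=plane(c,np.argwhere(mm)[:,::-1],z)[:,:2].astype(np.float32)
    if len(q)>5: print(z,len(q),cv2.minEnclosingCircle(q),np.median(P[...,2][mm]))
E
```

```text
clock: 10.35
position: [0.5897, 0.1074, 0.1354]
ee_rot: [-0.003, 3.141, -0.0]
contact_force: [0.1, -0.3, 0.2]
finger_gap: 0.0849
0.0765 101 ((0.5982575416564941, -0.04997297376394272), 0.015298634767532349) 0.07508742631099928
0.052 144 ((0.5985112190246582, -0.04947378486394882), 0.027009092271327972) 0.053721775515492454
```

View pics/t4.png

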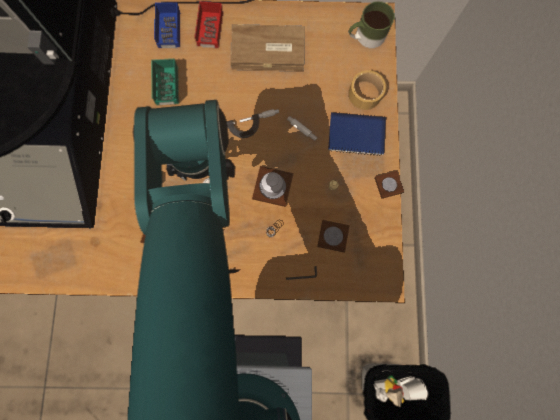

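View pics/s4.png

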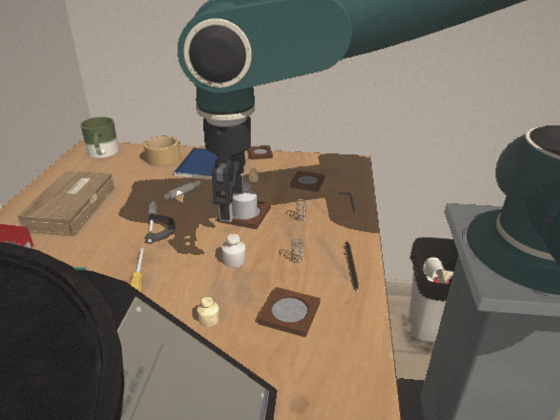

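The 54 mm weight stands centred in its recess (top view ~(272,184)), about 2 mm off centre, with its top at about 76 mm as expected. Springs are standing. On to the 44 mm weight.

```bash
python3 -m pendant '[[0,0,-30,0],[0,0,-60,0],[0,0,-85,0],[0,0,-95,0],[0,0,-100,0],[0,0,-100,0]]'; python3 -m pendant '[[0,0,0,0],[0,0,0,0],[0,0,0,0],[0,0,0,0],[0,0,0,0],[0,0,0,0],[0,0,0,0]]' 1 50; python3 -m pendant '[[0,0,3,0],[0,0,8,0],[0,0,15,0],[0,0,15,0]]'
```

```text
clock: 11.2
position: [0.5899, 0.1065, 0.0353]
ee_rot: [0.0, 3.141, 0.0]
contact_force: [-0.8, -0.4, -0.0]
finger_gap: 0.0851
clock: 12.08
position: [0.5898, 0.1067, 0.0356]
ee_rot: [-0.0, 3.141, -0.0]
contact_force: [-2.0, -2.4, 6.6]
finger_gap: 0.0416
clock: 12.58
position: [0.5899, 0.1068, 0.0505]
ee_rot: [-0.0, 3.141, 0.0]
contact_force: [0.3, -0.0, -4.8]
finger_gap: 0.0416
```

```bash
python3 -m pendant '[[0,0,30,0],[0,0,65,0],[-25,27,70,0],[-55,60,70,0],[-85,92,70,0],[-110,117,70,0],[-117,125,70,0],[-117,125,70,0]]'; python3 -m pendant '[[0,0,-20,0],[0,0,-40,0],[0,0,-50,0],[0,0,-50,0]]'; python3 - <<'E'
from meas import *
im,d=get_image('side'); cv2.imwrite('pics/s5.png',cv2.resize(im[180:380,180:380],None,fx=3,fy=3)[:,:,::-1])
print(state()['position'])
E
```

```text
clock: 13.58
position: [0.4725, 0.232, 0.1198]
ee_rot: [-0.002, 3.141, -0.0]
contact_force: [0.1, 0.3, -4.5]
finger_gap: 0.0415
clock: 14.08
position: [0.4723, 0.2313, 0.0684]
ee_rot: [-0.0, -3.14, 0.001]
contact_force: [0.1, 0.4, -5.1]
finger_gap: 0.0415
[0.47262881 0.23159473 0.06940275]
```

View pics/s5.png

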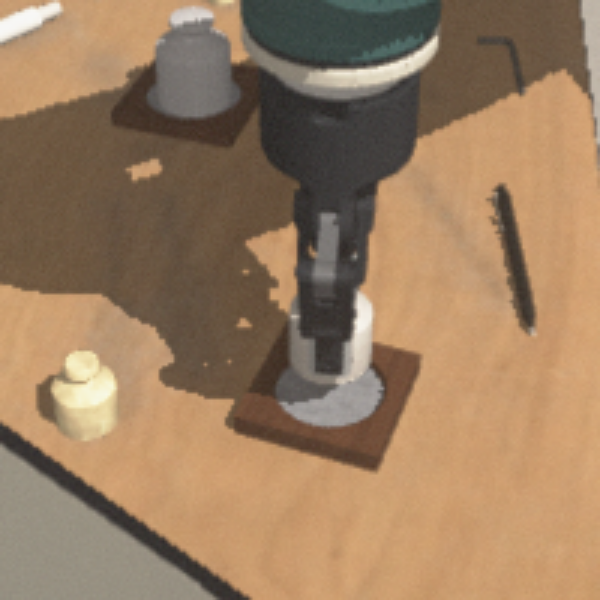

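```bash
python3 -m pendant '[[0,0,-12,0],[0,0,-20,0],[0,0,-24,0],[0,0,-25,0],[0,0,-25,0]]'; python3 -m pendant '[[0,0,-1,0],[0,0,-2,0],[0,0,-2,0]]';  python3 -m pendant '[[0,0,-1,0],[0,0,-1,0]]'; python3 -m pendant '[[0,0,-1,0],[0,0,-1,0]]'
```

```text
clock: 14.75
position: [0.4727, 0.2318, 0.0449]
ee_rot: [-0.0, 3.141, 0.0]
contact_force: [-0.3, 0.4, -5.9]
finger_gap: 0.0417
clock: 15.12
position: [0.4725, 0.2317, 0.0427]
ee_rot: [0.0, -3.142, 0.0]
contact_force: [-0.1, 0.2, -5.4]
finger_gap: 0.0414
clock: 15.38
position: [0.4726, 0.2318, 0.0418]
ee_rot: [-0.0, 3.142, 0.0]
contact_force: [-0.1, -0.7, -5.4]
finger_gap: 0.0416
clock: 15.62
position: [0.4728, 0.2318, 0.0416]
ee_rot: [-0.0, 3.141, -0.0]
contact_force: [-5.7, -3.6, 7.9]
finger_gap: 0.0412
```

```bash
python3 -m pendant '[[0,0,0.7,0],[0,0,0.7,0]]'; python3 -m pendant '[[0,0,0,0],[0,0,0,0],[0,0,0,0],[0,0,0,0],[0,0,0,0]]' 0;  python3 -m pendant '[[0,0,15,0],[0,0,50,0],[0,0,90,0],[40,8,90,0],[85,17,90,0],[120,25,90,0],[127,26,90,0],[127,26,90,0]]'; python3 - <<'E'
from meas import *
im,d=get_image('side'); cv2.imwrite('pics/s6.png',im[:,:,::-1]); np.savez('side6.npz',im=im,d=d)
im,d=get_image('top'); cv2.imwrite('pics/t6.png',im[:,:,::-1])
print(state()['position'])
c=get_calibration('top');P=cloud(c,d);P[...,2]+=.0015
m=(np.hypot(P[...,0]-.473,P[...,1]-.2316)<.03)
for z in (.061,.046):
    mm=m&(abs(P[...,2]-z)<.004); q=plane(c,np.argwhere(mm)[:,::-1],z)[:,:2].astype(np.float32)
    if len(q)>5: print(z,len(q),cv2.minEnclosingCircle(q),np.median(P[...,2][mm]))
E
```

```text
clock: 15.88
position: [0.4727, 0.2318, 0.0416]
ee_rot: [-0.0, 3.141, 0.0]
contact_force: [-2.7, -1.6, 2.8]
finger_gap: 0.0417
clock: 16.5
position: [0.4726, 0.2318, 0.0414]
ee_rot: [-0.0, 3.142, -0.0]
contact_force: [0.4, -0.3, 0.8]
finger_gap: 0.0855
clock: 17.5
position: [0.5994, 0.2577, 0.1318]
ee_rot: [0.0, -3.141, 0.0]
contact_force: [-0.7, 0.3, -0.3]
finger_gap: 0.0857
[0.59884842 0.25765317 0.13189352]
0.046 25 ((0.4786722660064697, 0.22099116444587708), 0.013450904749333858) 0.04334176165965341
```

View pics/s6.png

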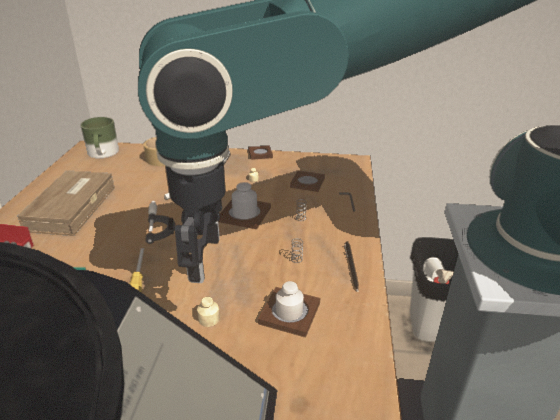

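The 44 mm weight stands in its recess (side view ~(290,303)) and both springs stand. Next is the 34 mm weight.

```bash
python3 -m pendant '[[0,0,-30,0],[0,0,-60,0],[0,0,-85,0],[0,0,-93,0],[0,0,-97,0],[0,0,-97,0]]'; python3 -m pendant '[[0,0,0,0],[0,0,0,0],[0,0,0,0],[0,0,0,0],[0,0,0,0],[0,0,0,0],[0,0,0,0]]' 1 35; python3 -m pendant '[[0,0,3,0],[0,0,8,0],[0,0,15,0],[0,0,15,0]]'
```

```text
clock: 18.35
position: [0.5998, 0.2579, 0.0354]
ee_rot: [-0.0, 3.141, 0.001]
contact_force: [0.9, -0.3, -0.1]
finger_gap: 0.0855
clock: 19.23
position: [0.5997, 0.2578, 0.0349]
ee_rot: [-0.0, 3.141, 0.0]
contact_force: [-2.1, -0.8, 6.7]
finger_gap: 0.0318
clock: 19.73
position: [0.5999, 0.2579, 0.0503]
ee_rot: [-0.0, 3.141, 0.001]
contact_force: [0.5, 0.1, -2.1]
finger_gap: 0.0318
```

```bash
python3 -m pendant '[[0,0,40,0],[0,0,85,0],[0,-30,100,0],[-5,-75,100,0],[-15,-120,100,0],[-30,-168,100,0],[-45,-216,100,0],[-60,-264,100,0]]'; python3 -m pendant '[[-15,-48,0,0],[-30,-96,0,0],[-45,-144,0,0],[-58,-184,0,0],[-67,-203,0,0],[-67,-203,0,0],[-67,-203,-30,0]]'; python3 -m pendant '[[0,0,-20,0],[0,0,-40,0],[0,0,-48,0],[0,0,-48,0]]'; python3 - <<'E'
from meas import *
im,d=get_image('side'); cv2.imwrite('pics/s7.png',cv2.resize(im[120:270,230:380],None,fx=4,fy=4)[:,:,::-1])
print(state()['position'])
E
```

```text
clock: 20.72
position: [0.5389, -0.0076, 0.1494]
ee_rot: [-0.001, 3.141, -0.0]
contact_force: [-0.0, -0.9, -1.3]
finger_gap: 0.032
clock: 21.6
position: [0.4737, -0.2094, 0.1211]
ee_rot: [0.0, 3.138, -0.003]
contact_force: [0.0, -0.0, -1.8]
finger_gap: 0.0314
clock: 22.1
position: [0.4726, -0.2091, 0.0712]
ee_rot: [0.001, -3.141, -0.0]
contact_force: [-0.4, 0.3, -2.3]
finger_gap: 0.0318
[ 0.47280713 -0.20928869  0.07179381]
```

View pics/s7.png

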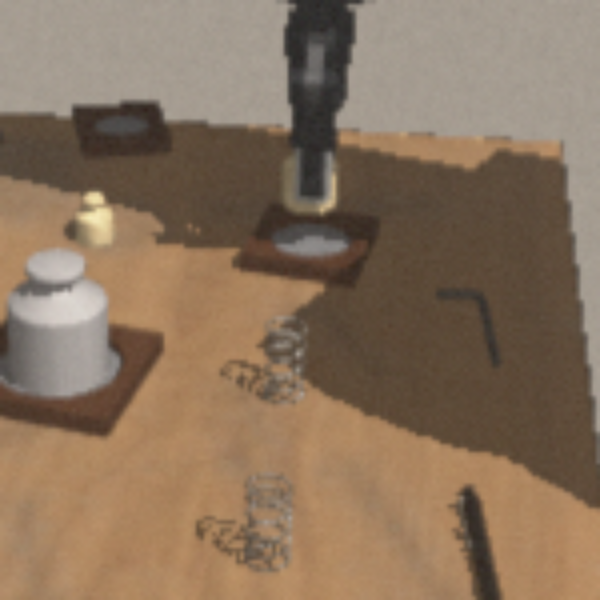

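```bash
python3 -m pendant '[[0,0,-12,0],[0,0,-22,0],[0,0,-26,0],[0,0,-28,0],[0,0,-28,0]]'; python3 -m pendant '[[0,0,-1,0],[0,0,-2,0],[0,0,-2,0]]';  python3 -m pendant '[[0,0,-1,0],[0,0,-1,0]]'; python3 -m pendant '[[0,0,-1,0],[0,0,-1,0]]'
```

```text
clock: 22.78
position: [0.4726, -0.2093, 0.0435]
ee_rot: [-0.0, 3.142, 0.0]
contact_force: [0.1, -0.3, -2.4]
finger_gap: 0.0318
clock: 23.15
position: [0.4726, -0.2092, 0.0414]
ee_rot: [-0.0, 3.142, 0.0]
contact_force: [0.0, -1.0, -1.2]
finger_gap: 0.0317
clock: 23.4
position: [0.4727, -0.2093, 0.0409]
ee_rot: [-0.0, 3.141, -0.0]
contact_force: [-2.3, 1.6, 5.3]
finger_gap: 0.0318
clock: 23.65
position: [0.4729, -0.2093, 0.0409]
ee_rot: [-0.0, 3.141, -0.0]
contact_force: [-8.5, 5.1, 16.3]
finger_gap: 0.0319
```

```bash
python3 -m pendant '[[0,0,1.4,0],[0,0,1.4,0]]'; python3 -m pendant '[[0,0,0,0],[0,0,0,0],[0,0,0,0],[0,0,0,0],[0,0,0,0]]' 0;  python3 -m pendant '[[0,0,15,0],[0,0,50,0],[0,0,90,0],[45,0,90,0],[90,0,90,0],[125,0,90,0],[133,0,90,0],[133,0,90,0]]'; python3 - <<'E'
from meas import *
im,d=get_image('side'); cv2.imwrite('pics/s8.png',cv2.resize(im[100:280,190:400],None,fx=3.5,fy=3.3)[:,:,::-1])
print(state()['position'])
E
```

```text
clock: 23.9
position: [0.4727, -0.2093, 0.041]
ee_rot: [-0.0, 3.141, -0.0]
contact_force: [0.2, 0.9, 2.4]
finger_gap: 0.0316
clock: 24.52
position: [0.4726, -0.2093, 0.0408]
ee_rot: [-0.0, 3.142, -0.0]
contact_force: [-0.5, -1.1, 0.5]
finger_gap: 0.0856
clock: 25.52
position: [0.6055, -0.2092, 0.1312]
ee_rot: [0.001, -3.141, 0.0]
contact_force: [0.0, 0.4, 0.2]
finger_gap: 0.0854
[ 0.60504894 -0.20927914  0.13120475]
```

View pics/s8.png

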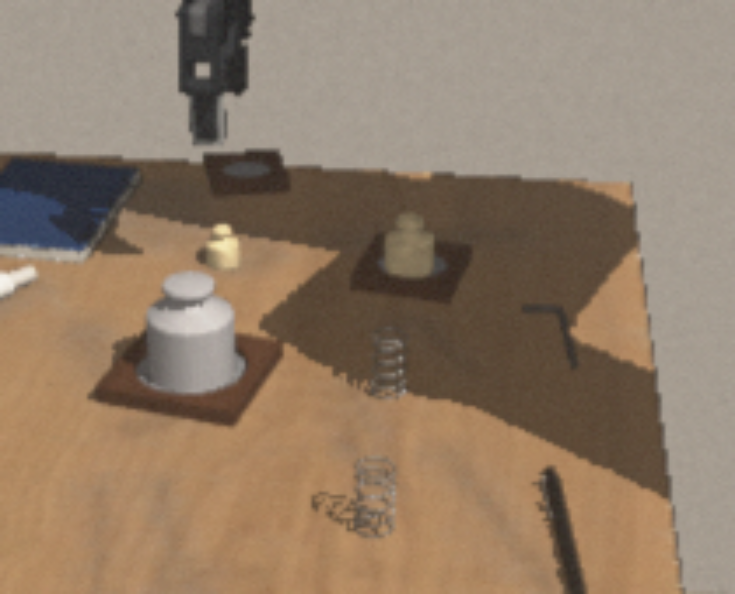

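The 34 mm weight stands in its recess (crop ~(410,250)); springs are upright. Now the smallest weight.

```bash
python3 -m pendant '[[0,0,-30,0],[0,0,-60,0],[0,0,-85,0],[0,0,-94,0],[0,0,-98,0],[0,0,-98,0]]'; python3 -m pendant '[[0,0,0,0],[0,0,0,0],[0,0,0,0],[0,0,0,0],[0,0,0,0],[0,0,0,0],[0,0,0,0],[0,0,0,0]]' 1 30; python3 -m pendant '[[0,0,3,0],[0,0,8,0],[0,0,15,0],[0,0,15,0]]'; python3 - <<'E'
from meas import *
im,d=get_image('side'); cv2.imwrite('pics/s9.png',cv2.resize(im[100:220,210:360],None,fx=5,fy=5)[:,:,::-1])
print(state()['position'])
E
```

```text
clock: 26.32
position: [0.6057, -0.2094, 0.0337]
ee_rot: [-0.0, 3.141, -0.001]
contact_force: [0.3, -0.0, 0.7]
finger_gap: 0.085
clock: 27.32
position: [0.6057, -0.2093, 0.0332]
ee_rot: [-0.0, 3.141, -0.0]
contact_force: [-1.6, 0.1, 5.8]
finger_gap: 0.0213
clock: 27.82
position: [0.6059, -0.2094, 0.0487]
ee_rot: [-0.0, 3.14, -0.001]
contact_force: [0.4, 0.1, -1.5]
finger_gap: 0.0214
[ 0.60571428 -0.20932825  0.04819193]
```

View pics/s9.png

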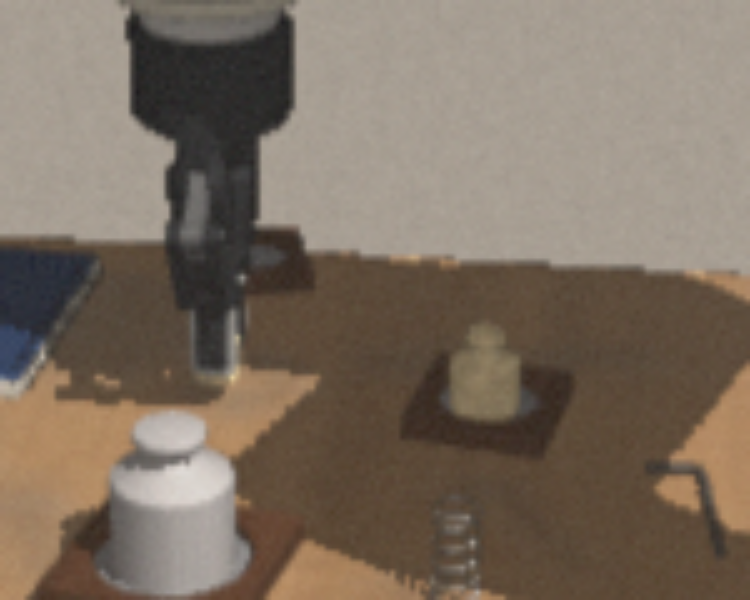

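```bash
python3 - <<'E'
from meas import *
for n in ('top','side'):
    P=cloud(get_calibration(n),np.load(n+'0.npz')['d'])
    m=(P[...,2]>.02)&(P[...,2]<.6)&(P[...,0]>.3)&(P[...,0]<.9)&(P[...,1]<-.38)
    q=P[m]; print(n,len(q), np.percentile(q[:,1],[1,50,90,99,99.9]) if len(q) else '')
E
python3 -m pendant '[[0,0,30,0],[0,0,60,0],[1,-30,70,0],[2,-70,70,0],[4,-110,70,0],[5,-138,70,0],[5.5,-146,70,0],[5.5,-146,70,0]]'; python3 -m pendant '[[0,0,-20,0],[0,0,-40,0],[0,0,-48,0],[0,0,-48,0]]'; python3 - <<'E'
from meas import *
im,d=get_image('side'); cv2.imwrite('pics/s10.png',cv2.resize(im[80:180,190:320],None,fx=6,fy=6)[:,:,::-1])
p=state()['position'];print(p)
P=cloud(get_calibration('side'),d)
m=(abs(P[...,0]-p[0])<.014)&(P[...,1]-p[1]>.011)&(P[...,1]-p[1]<.04)&(P[...,2]<p[2]+.02)&(P[...,2]>.025)
q=P[m]; print(len(q), np.sort(q[:,2])[:8]-p[2], np.median(q[:,1])-p[1])
E
```

```text
top 11915 [-0.67117145 -0.66813162 -0.6664665  -0.66518163 -0.66430452]
side 20595 [-0.67707697 -0.66970079 -0.66571178 -0.66233426 -0.6600941 ]
clock: 28.88
position: [0.6111, -0.355, 0.1175]
ee_rot: [-0.0, -3.141, -0.001]
contact_force: [0.2, -0.2, -1.7]
finger_gap: 0.0213
clock: 29.38
position: [0.6108, -0.3548, 0.0687]
ee_rot: [0.001, -3.14, -0.001]
contact_force: [1.1, 0.2, -0.7]
finger_gap: 0.0212
[ 0.61111574 -0.35509649  0.06965601]
114 [-0.03222402 -0.03119504 -0.0308661  -0.03064188 -0.02935599 -0.02747568
 -0.02678345 -0.02669475] 0.021002680220875036
```

View pics/s10.png

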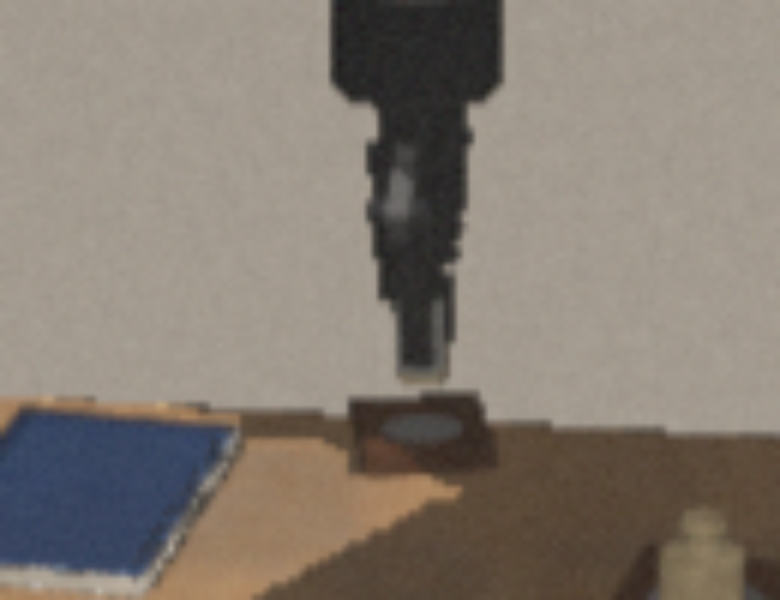

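```bash
python3 -m pendant '[[0,0,-12,0],[0,0,-22,0],[0,0,-26,0],[0,0,-27,0],[0,0,-27,0]]'; python3 -m pendant '[[0,0,-1,0],[0,0,-2,0],[0,0,-2,0]]';  python3 -m pendant '[[0,0,-1,0],[0,0,-1,0]]'; python3 -m pendant '[[0,0,-0.7,0],[0,0,-0.7,0]]'
```

```text
clock: 30.05
position: [0.6112, -0.3553, 0.043]
ee_rot: [-0.0, 3.141, -0.0]
contact_force: [0.4, 0.4, -1.0]
finger_gap: 0.0212
clock: 30.42
position: [0.6111, -0.3552, 0.0408]
ee_rot: [-0.0, 3.142, -0.0]
contact_force: [-0.9, 0.6, -1.3]
finger_gap: 0.0214
clock: 30.68
position: [0.611, -0.3552, 0.0397]
ee_rot: [0.0, -3.141, -0.0]
contact_force: [-0.4, -0.1, -0.4]
finger_gap: 0.0208
clock: 30.92
position: [0.6111, -0.3553, 0.0392]
ee_rot: [-0.0, 3.142, -0.0]
contact_force: [0.2, 1.0, 0.3]
finger_gap: 0.0211
```

```bash
python3 -m pendant '[[0,0,-0.5,0],[0,0,-0.5,0]]'
```

```text
clock: 31.18
position: [0.6112, -0.3553, 0.0392]
ee_rot: [-0.0, 3.141, -0.0]
contact_force: [-2.0, 1.9, 5.0]
finger_gap: 0.0217
```

Floor contact at the expected height. Release, rise, retreat and check everything.

```bash
python3 -m pendant '[[0,0,0.5,0],[0,0,0.5,0]]'; python3 -m pendant '[[0,0,0,0],[0,0,0,0],[0,0,0,0],[0,0,0,0],[0,0,0,0],[0,0,0,0]]' 0;  python3 -m pendant '[[0,0,15,0],[0,0,50,0],[0,0,100,0],[0,0,150,0],[0,60,170,0],[0,120,170,0],[0,180,170,0],[0,240,170,0]]'; python3 -m pendant '[[0,60,0,0],[0,120,0,0],[0,180,0,0],[0,240,0,0],[0,300,0,0],[0,360,0,0],[0,360,0,0]]';  python3 - <<'E'
from meas import *
np.set_printoptions(precision=4,suppress=True)
im,d=get_image('side'); cv2.imwrite('pics/s11.png',im[:,:,::-1])
im,d=get_image('top'); cv2.imwrite('pics/t11.png',im[:,:,::-1])
print(state()['position'])
c=get_calibration('top');P=cloud(c,d);P[...,2]+=.0015
T=dict(w54=(.5992,-.0514,.076,.052),w44=(.4731,.2316,.061,.046),w34=(.4724,-.209,.048,.038),w24=(.6112,-.355,.036,.028),sa=(.4734,.0923,.046,.046),sb=(.4765,-.0488,.046,.046))
for k,(x,y,*zs) in T.items():
  for z in zs:
    mm=(np.hypot(P[...,0]-x,P[...,1]-y)<.03)&(abs(P[...,2]-z)<.004); q=plane(c,np.argwhere(mm)[:,::-1],z)[:,:2].astype(np.float32)
    if len(q)>5:
        (a,b),r=cv2.minEnclosingCircle(q); print(k,z,len(q),'off mm',round((a-x)*1e3,1),round((b-y)*1e3,1),'D',round(r*2e3,1),np.median(P[...,2][mm]))
E
```

```text
clock: 31.42
position: [0.6111, -0.3553, 0.0392]
ee_rot: [-0.0, 3.141, -0.0]
contact_force: [-0.4, 0.6, 1.9]
finger_gap: 0.021
clock: 32.17
position: [0.6111, -0.3552, 0.0391]
ee_rot: [-0.0, 3.142, 0.0]
contact_force: [0.2, 0.3, 0.3]
finger_gap: 0.0855
clock: 33.17
position: [0.6108, -0.1134, 0.2106]
ee_rot: [-0.0, 3.14, -0.0]
contact_force: [0.3, 0.4, -0.4]
finger_gap: 0.0854
clock: 34.05
position: [0.6105, 0.2483, 0.21]
ee_rot: [-0.007, 3.141, 0.001]
contact_force: [-0.6, -0.2, 0.2]
finger_gap: 0.0851
[0.6109 0.2451 0.2099]
w54 0.076 108 off mm -1.3 1.7 D 31.5 0.07511462824858028
w54 0.052 144 off mm -0.8 1.6 D 54.3 0.05331541902109392Traceback (most recent call last):
  File "<stdin>", line 10, in <module>
  File "h.py", line 9, in plane
    d=ray(c,uv)@c['R']; o=-c['R'].T@c['t']
      ~~~^^^^^^
  File "h.py", line 6, in ray
    p=cv2.undistortPoints(uv.reshape(-1,1,2),K,np.array([c['k1'],0,0,0.])).reshape(-1,2)
      ~~~~~~~~~~~~~~~~~~~^^^^^^^^^^^^^^^^^^^^^^^^^^^^^^^^^^^^^^^^^^^^^^^^^
cv2.error: OpenCV(4.12.0) /io/opencv/modules/calib3d/src/undistort.dispatch.cpp:347: error: (-215:Assertion failed) CV_IS_MAT(_src) && CV_IS_MAT(_dst) && (_src->rows == 1 || _src->cols == 1) && (_dst->rows == 1 || _dst->cols == 1) && _src->cols + _src->rows - 1 == _dst->rows + _dst->cols - 1 && (CV_MAT_TYPE(_src->type) == CV_32FC2 || CV_MAT_TYPE(_src->type) == CV_64FC2) && (CV_MAT_TYPE(_dst->type) == CV_32FC2 || CV_MAT_TYPE(_dst->type) == CV_64FC2) in function 'cvUndistortPointsInternal'
```

View pics/t11.png

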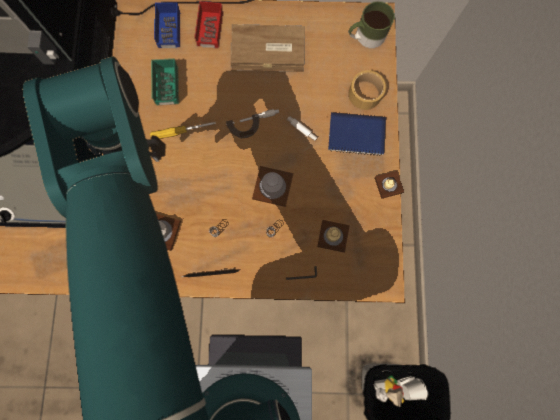

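View pics/s11.png

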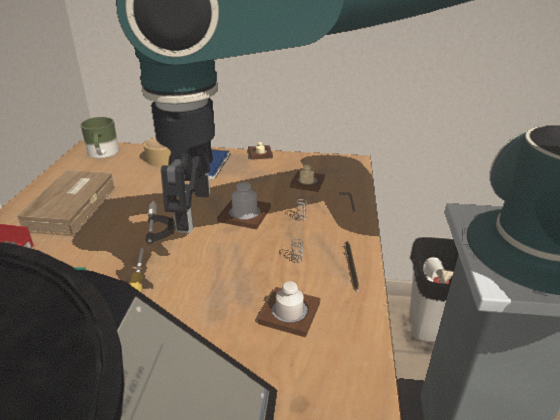

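All four weights are in their blocks: (272,184), (165,230), (334,235) and (389,183) in the top view. The arm hides w44, so I move it towards the middle to measure all of them.

```bash
python3 -m pendant '[[0,-60,0,0],[0,-120,0,0],[0,-180,0,0],[0,-210,0,0],[0,-210,0,0],[0,-210,0,0]]'; python3 - <<'E'
from meas import *
im,d=get_image('top'); cv2.imwrite('pics/t12.png',im[:,:,::-1])
c=get_calibration('top');P=cloud(c,d);P[...,2]+=.0015
T=dict(w54=(.5992,-.0514,.076,.052),w44=(.4731,.2316,.061,.046),w34=(.4724,-.209,.048,.038),w24=(.6112,-.355,.036,.028),sa=(.4734,.0923,.046),sb=(.4765,-.0488,.046))
for k,(x,y,*zs) in T.items():
  for z in zs:
    mm=(np.hypot(P[...,0]-x,P[...,1]-y)<.03)&(abs(P[...,2]-z)<.005)
    if mm.sum()<5: print(k,z,'hidden'); continue
    q=plane(c,np.argwhere(mm)[:,::-1],z)[:,:2].astype(np.float32)
    (a,b),r=cv2.minEnclosingCircle(q); print(k,z,len(q),'off mm',round((a-x)*1e3,1),round((b-y)*1e3,1),'D',round(r*2e3,1),round(float(np.median(P[...,2][mm])),4))
s=state(); print(s['clock'],s['position'],s['contact_force'],abs(s['qd']).max())
E
```

```text
clock: 34.9
position: [0.611, 0.0343, 0.2096]
ee_rot: [0.001, 3.141, 0.0]
contact_force: [0.3, -0.1, -0.5]
finger_gap: 0.0849
w54 0.076 121 off mm -1.3 1.7 D 31.5 0.0749
w54 0.052 168 off mm -0.8 1.6 D 54.3 0.0539
w44 0.061 80 off mm -0.0 -0.7 D 25.0 0.0608
w44 0.046 84 off mm -0.3 -1.7 D 42.6 0.0429
w34 0.048 50 off mm 2.2 1.8 D 19.0 0.0479
w34 0.038 55 off mm 1.3 2.6 D 33.6 0.0339
w24 0.036 22 off mm 0.3 2.6 D 13.3 0.0354
w24 0.028 35 off mm -0.9 4.1 D 22.8 0.0259
sa 0.046 hidden
sb 0.046 16 off mm 0.0 0.0 D 21.9 0.0436
34.95 [0.61097635 0.03484974 0.20946963] [ 0.98767955 -0.18686401 -0.14274918] 0.013254600561679873
```

```bash
python3 -c "
from bench import *
print(close_job())"
```

```text
the job is handed in; nothing more can be done
None
```

All four check weights are in their recesses, placed in order (54 into 70, 44 into 60, 34 into 50, 24 into 40), and the job is handed in at about 35 s on the clock. I lowered each one until the force reading showed contact, then opened the fingers and lifted clear.

**Weights:** the last top-view check put each weight about 1 to 4 mm from its block centre, against a limit of 10.5 mm. The 24 mm weight was the furthest off: its body measured about 4 mm and its knob 2.6 mm. Each weight's top was at the height expected for standing on the recess floor, to within about 1 mm.

**Springs:** spring_b measured 0 mm from where it started. The arm hid spring_a in that final measurement. The two pictures taken just before, after the last weight was placed, show it standing in place, but I have no final number for it.

**Robot:** the arm was clear of everything, nearly still, at about 0.21 m above the table.

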